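# Roll the pipe stub into its V-cradle

### The arm

A 6-joint arm with a two-finger parallel gripper is mounted at the origin on the work surface. World frame = base frame: x ahead of the robot, y to its left, z up, the work surface at z = 0. Lengths are in m, angles in rad, forces in N, time in s.
With the tool pointing down it reaches from about 0.3 to 0.875 m from the base axis. Payload 6.4 kg.
Tool frame: the origin (TCP) lies between the finger pads; the fingertips stand 25 mm ahead of it and the grasp point (between the pads) lies 6 mm ahead of it; y points along the fingers, x is the direction in which the jaws open and shut, and the axes are right-handed (so a half turn about y gives the same grasp; the last joint's range is limited). The gripper opens to 85 mm and grips with 20 to 120 N. Pads are 22 mm wide; open, the fingers measure 114 mm over their backs; the gripper's body (76 mm by 85 mm) begins 54 mm behind the grasp point. The pads swing forward as they close: fully open they stand 13 mm farther back than shut.
Start: joints at [-1.479, 0.181, 1.607, -0, 1.354, -0.206], TCP at [0.169, -0.55, 0.256] pointing down, gripper open.
Joint ranges: [-2.99, 2.99], [-0.89, 2.07], [0.3, 2.58], [-1.14, 4.28], [0, 2.63], [-3.12, 3.12]. Speed limits (rad/s): [2.57, 2.57, 3.01, 3.14, 3.14, 3.14].

### API

Orientations are given as a unit quaternion [w, x, y, z].
In Python, from bench import ctrl, vision, ticket, find_in, regions_of, pinpoint gives the robot as it stands.
- The arm moves only by the tool apply_moves, never from a script. Its argument "increments" is a list of rows, each an object of numbers: "x", "y", "z": the shift along the tool's x, y, z in cm; "ax", "ay", "az": the turn, a rotation vector about the tool's x, y, z in rad; "grip": the closure, from 0 (fully open) to 1 (shut). A call has 1 to 12 rows; each row is the pose to reach, as a shift and turn from the pose measured when the call began, along the tool's axes at that moment; what a row does not reach only later rows make up. A row lasts 1/8 s, in which the tool goes at most 62.5 mm and 10.7 degrees, less where a joint would pass 70% of its speed; a pose out of reach is approached as far as the arm can. A call with a gripper value outside its range is refused whole. The fingers move at their own pace and stop on an object; the grip force is fixed at half the most. Time passes only in rows, so rows that repeat a pose let the fingers close. It gives the time, the measured TCP pose, the force and the opening at its end, in the units of the state.
- ctrl.get_obs(): the state, without advancing time (a new reading comes with each control period).
- vision.camera(name): name is "side" or "top"; returns the picture (420x560x3 uint8, red, green, blue); there is no depth.
- vision.camera_params(name): a dict with "intrinsics" (3x3 intrinsics, pixels), "R" (3x3) and "t" (3): a world point X has camera coordinates R X + t. Camera axes: x right, y down, z forward; pixel columns grow to the right and rows downward; lengths in m; the calibration is good to about 2 mm. A picture is of the moment at which its call begins. camera_params takes no time and is no camera call.
- ticket.hand_in(): hands the job in, once; it reports no verdict.
Trained networks look in the newest picture that a camera, given by its name, has taken for a name from the list of things; names that differ only in an ending like _2 or _b are one class to them, and where a whole thing is asked for, a point or a joint stands for the part that bears it (a point fixed in the world has none). Each returns a list of dicts, best first, with "p" (0 to 1); they miss things now and then, are a little off and sometimes report something else, mostly with a low value. They report only what shows in the picture. A call takes as long as a camera call. They do not tell look-alikes from the thing itself.
- find_in(camera, query): "rect" ([centre column, centre row, width, height] in pixels, round what is visible of it).
- regions_of(camera, query): "mask" (420x560 bool, what is visible of it) and "rect" ([centre column, centre row, width, height] in pixels, round what is visible of it).
- pinpoint(camera, query): "xy" ([column, row] in pixels: a listed point, or the origin of a listed thing).
The state is a dict: "time_s": time; "q": joint angles; "dq": joint speeds; "joint_efforts": joint torques, N m; "eef_pos": TCP position; "eef_rot": TCP orientation; "wrist_force": force on the tool from outside, world axes, zero at the start; "torque": the same for the moment, N m; "opening": opening from 0.0 (shut) to 1.0 (fully open).
Only numpy, scipy, OpenCV 4.12 (cv2) and the standard library are available. Lean on these libraries where they do the work, as an engineer would, in place of code of your own. Each camera call takes 0.05 s, during which the arm holds its last target.

### The job

Roll the loose pipe stub along the shelf by pushing its side, up the ramp of the wooden V-cradle until it drops into the V, and push on its end so that it slides along the V until its other end rests against the cradle's stop block. Do it gently, with fingertips only: never pinch, lift or fling the pipe, leave the other things where they stand, and finish clear of everything.

Things in the scene. Friction and masses are not known exactly. Their poses are not given: they have to be found in the camera images.
- pipe: Loose grey plastic pipe stub, a plain cylinder 48 mm in diameter and 160 mm long with dark ends, lying on its side on the shelf, about 0.2 to 0.4 kg. Origin at its centre (24 mm above the shelf); its y axis runs along the pipe. x and z turn as it rolls. Smooth and slippery (friction about 0.35), it rolls freely.
- cradle: Light wooden V-cradle fixed to the shelf, 220 mm long. Origin at shelf level under the V's bottom line, midway along it; x from ramp to backboard, y along the V to the stop block, z up. Profile x, z (mm): ramp from (-86, 0) to crest (-21, 15), flank down to V bottom (0, 3), far flank to (17, 20), upright backboard face at x = 22, 50 high, 16 thick. The -y end (y = -110) is open.
- seat (a point): Where the pipe's centre is when seated in the V with its end against the stop block: x -4, y +30, z +33 mm in the cradle's frame; axes as the cradle's.
- stop_face (a point): Middle of the top edge of the stop block's face towards the V, at x 0, y +110, z +50 mm in the cradle's frame. The block closes the V's +y end: 16 mm thick, 50 high, x from -34 to 38.
- crest (a point): Top of the ramp, midway along the cradle: x -21, y 0, z +15 mm in its frame. The pipe starts on the ramp side, 110 to 165 mm (in x) from the V's bottom line, turned up to 0.12 rad from it, its nearer end 30 to 65 mm short of the stop block.
- spray_bottle: Pale trigger spray bottle with chrome head, 68 mm in diameter, 200 mm high, standing beyond the stop-block end of the cradle; loose. Origin at the centre of its underside.
- canister: Frosted glass canister with chrome lid, 86 mm in diameter, 131 mm high, standing behind the backboard; loose. Origin at the centre of its underside.
- tape_roll: Cardboard-coloured tape roll lying flat, 90 mm in diameter, 24 mm high; loose. Origin at the centre of its underside.
- scrub_brush: Wooden scrubbing brush, 130 x 34 x 40 mm high, bristles down; loose. Origin at the centre of its underside, x along its length.
- jar: Small white plastic jar, 54 mm in diameter, 66 mm high; loose. Origin at the centre of its underside.
Things that resemble listed ones, but are neither listed nor needed, are in the scene too. What is shaped like the pipe but yellow is not meant.

How it is judged:
By the outcome, as a careful person would: the job done as asked, in the order asked, and still so for the second after the job is handed in, with the robot touching nothing.
It also fails if it takes over 48 s, if anything falls off the work surface, if the arm or the gripper's body presses on something with over 40 N, if the wrist force passes 120 N, or if a joint passes its speed limit or range.

## Working session

There is one attempt and no reset: what is moved stays moved. The work goes in short steps, Python scripts to look and compute and a tool call to move; the robot and the scene stay as the last step left them, time stands still between calls to the robot, and variables do not carry over. Pictures are saved under pics/ and viewed, and the job is handed in when it is done.

Besides the shell and the picture viewer there is one more tool, called after "Call:" by a JSON object that holds its "name" and its "arguments", one argument or row to a line. apply_moves: Moves the arm, as the interface text tells. Its arguments: {"type":"object","properties":{"increments":{"type":"array","items":{"type":"object","properties":{"x":{"type":"number"},"y":{"type":"number"},"z":{"type":"number"},"ax":{"type":"number"},"ay":{"type":"number"},"az":{"type":"number"},"grip":{"type":"number"}}}}},"required":["increments"]}

```bash
mkdir -p pics; ls
cat > h.py <<'E'
import numpy as np, cv2
from bench import ctrl, vision, ticket, find_in, regions_of, pinpoint
def cp(n):
    p=vision.camera_params(n); return np.array(p["intrinsics"]),np.array(p["R"]),np.array(p["t"])
def ray(n,xy):
    K,R,t=cp(n); d=R.T@np.linalg.solve(K,[xy[0],xy[1],1.]); return -R.T@t,d
def onz(n,xy,z):
    c,d=ray(n,xy); return c+d*(z-c[2])/d[2]
def proj(n,X):
    K,R,t=cp(n); X=np.atleast_2d(X); u=(X@R.T+t)@K.T; return u[:,:2]/u[:,2:]
def save(n,f):
    im=np.array(vision.camera(n)); cv2.imwrite('pics/'+f,im[:,:,::-1]); return im
E
python3 - <<'E'
from h import *
for n in ("top","side"):
    save(n,n+"0.png"); K,R,t=cp(n); print(n,-R.T@t,R[2])
    for q in ("pipe","seat","stop_face","crest","cradle","spray_bottle","canister","tape_roll","scrub_brush","jar"):
        print(n,q,[(np.round(d["xy"],1).tolist(),round(d["p"],2)) for d in pinpoint(n,q)][:3])
    print([(np.round(d["rect"],1).tolist(),round(d["p"],2)) for d in find_in(n,"pipe")])
o=ctrl.get_obs();print(o)
E
```

```text
pics
top [0.41866298 0.02414966 1.18512597] [ 0.15104156 -0.00997983 -0.98847703]
top pipe [([301.4, 258.4], 0.8), ([407.7, 170.0], 0.63)]
top seat [([292.7, 201.9], 0.7)]
top stop_face [([258.4, 189.1], 0.6)]
top crest [([299.1, 209.6], 0.94)]
top cradle [([302.2, 204.1], 0.7)]
top spray_bottle [([219.7, 163.7], 0.65)]
top canister [([314.9, 158.7], 0.92)]
top tape_roll [([214.4, 233.7], 0.91)]
top scrub_brush []
top jar [([397.5, 256.0], 0.74)]
[([411.8, 172.2, 68.4, 35.6], 0.96), ([303.1, 258.0, 70.0, 37.2], 0.64)]
side [0.35776473 0.80701638 0.55205808] [ 0.25235142 -0.82394083 -0.50738572]
side pipe [([338.7, 229.4], 0.9), ([282.7, 171.3], 0.7)]
side seat [([276.2, 221.7], 0.97), ([257.8, 232.2], 0.61)]
side stop_face [([257.6, 232.4], 0.63)]
side crest [([290.7, 225.5], 0.66), ([277.1, 221.5], 0.49)]
side cradle [([283.1, 228.7], 0.68), ([380.6, 207.8], 0.21)]
side spray_bottle [([201.5, 272.4], 0.87)]
side canister [([241.5, 212.1], 0.87)]
side tape_roll [([281.7, 288.5], 0.55)]
side scrub_brush [([278.7, 222.5], 0.68)]
side jar [([348.7, 196.6], 0.69)]
[([284.4, 171.1, 45.8, 30.3], 0.85), ([337.0, 231.2, 50.7, 45.4], 0.61)]
{'time_s': 1.2, 'q': array([-1.47932264e+00,  1.80798729e-01,  1.60703816e+00, -2.74010197e-05,
        1.35378128e+00, -2.06323209e-01]), 'dq': array([ 0.00016761, -0.00012116, -0.0001429 ,  0.00088822, -0.00063041,
       -0.00132665]), 'joint_efforts': array([-6.09911967e-04, -4.44850695e+01, -3.51677692e+01, -3.38272521e-04,
        8.01424758e-04,  5.03759978e-06]), 'eef_pos': array([ 0.16870978, -0.54969245,  0.2562707 ]), 'eef_rot': array([ 0.56864366, -0.56864277,  0.4203045 , -0.42027837]), 'wrist_force': array([ 0.0160324 , -0.11719034, -0.16889207]), 'torque': array([-0.0548388 ,  0.0094123 , -0.02252392]), 'opening': 1.0010737020470448}
```

View pics/top0.png

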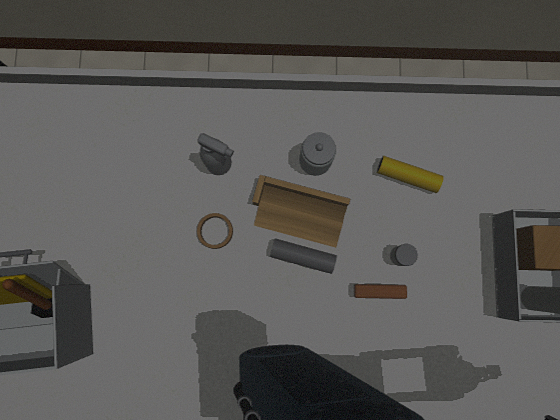

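View pics/side0.png

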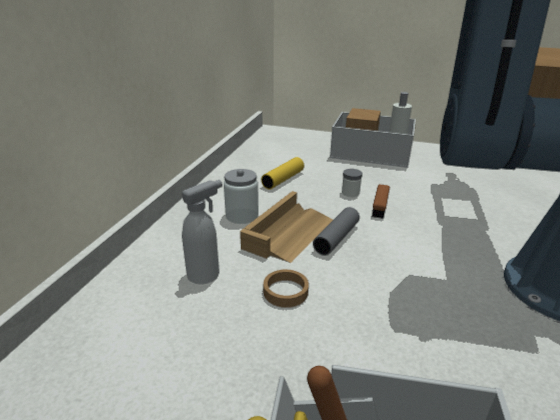

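Run:
```python
import cv2
a=cv2.imread('pics/top0.png'); cv2.imwrite('pics/top0c.png',cv2.resize(a[130:300,180:440],None,fx=3,fy=3,interpolation=cv2.INTER_CUBIC))
a=cv2.imread('pics/side0.png'); cv2.imwrite('pics/side0c.png',cv2.resize(a[140:320,170:430],None,fx=3,fy=3,interpolation=cv2.INTER_CUBIC))
```

```text
(no output)
```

View pics/top0c.png

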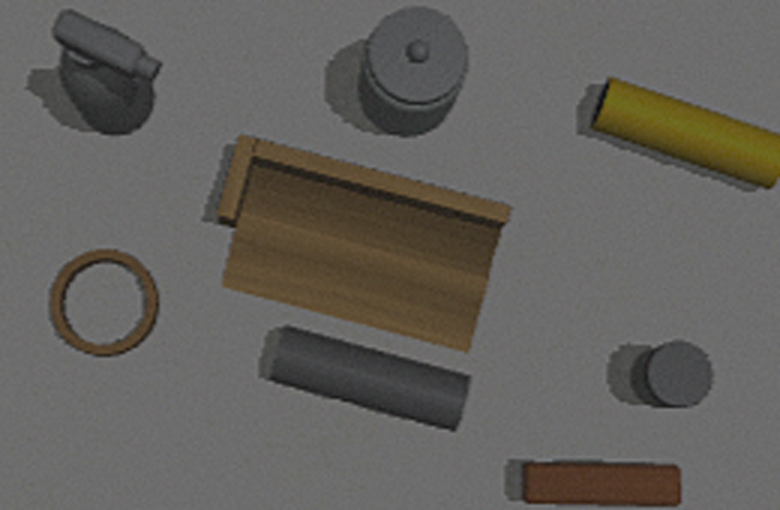

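View pics/side0c.png

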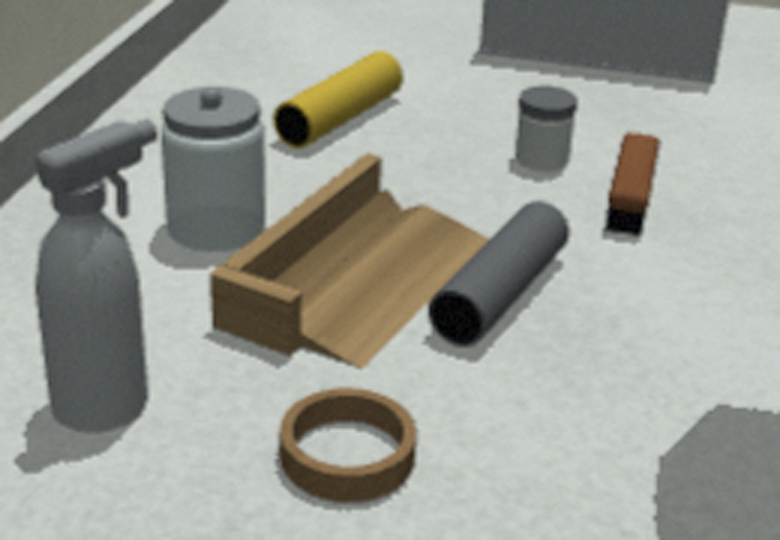

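The cradle stands with its stop block towards world +y (top image about 259,175) and its ramp facing the robot. The grey pipe is at top (302,256); the yellow look-alike is at (410,173). Next I'll fit the poses.

```bash
cat >> h.py <<'E'
from scipy.optimize import least_squares, minimize
CT=[((-86,110,0),(223,287)),((-86,-110,0),(469,352)),((38,-110,50),(511,206)),((38,126,50),(238,135)),((-34,126,50),(219,222)),((-34,110,50),(236,224)),((22,110,50),(254,155)),((22,-110,50),(500,221))]
CS=[((-86,110,0),(362,366)),((-34,126,50),(298,302)),((38,126,50),(214,268)),((-34,126,0),(293,353)),((38,126,0),(213,332)),((-34,110,50),(301,288)),((38,-110,50),(370,155)),((22,-110,50),(381,160))]
def c2w(p,P):
    P=np.atleast_2d(P); c,s=np.cos(p[2]),np.sin(p[2]); return P@np.array([[c,s,0],[-s,c,0],[0,0,1]])+[p[0],p[1],0]
def cyl(p,z=.024,th=40):
    # pose x,y,yaw : axis = y axis rotated by yaw
    a=np.linspace(0,2*np.pi,th); r=.024
    L=[]
    for y in(-.08,.08): L.append(np.c_[r*np.cos(a),y+0*a,z+r*np.sin(a)])
    return c2w(p,np.vstack(L))
def pmask(n,p,z=.024,s=4):
    u=proj(n,cyl(p,z)); h=cv2.convexHull((u*s*16).astype(np.int32)); m=np.zeros((420*s,560*s),np.uint8)
    cv2.fillConvexPoly(m,h,255,shift=4); return cv2.resize(m,(560,420),interpolation=cv2.INTER_AREA)/255.
def pipefit(masks,p0,z=.024):
    f=lambda p:sum(np.abs(pmask(n,p*[.01,.01,.1],z)-m).sum()/m.sum() for n,m in masks.items())
    r=minimize(f,np.array(p0)/[.01,.01,.1],method='Nelder-Mead',options=dict(initial_simplex=np.array(p0)/[.01,.01,.1]+np.array([[0,0,0],[1,0,0],[0,1,0],[0,0,1]]),xatol=.005,fatol=1e-4))
    return r.x*[.01,.01,.1],r.fun
E
python3 - <<'E'
from h import *
f0=lambda u:(onz("top",(180+u[0]/3,130+u[1]/3),0))
def res(p,w=(1,1)):
    o=[]
    for n,C,o0,ww in(("top",CT,(180,130),w[0]),("side",CS,(170,140),w[1])):
        X=c2w(p,np.array([c[0] for c in C])/1000.); u=np.array([c[1] for c in C])/3.+o0
        if ww:o.append(ww*(proj(n,X)-u))
    return np.vstack(o).ravel()
p0=[*(f0((223,287))+f0((469,352)))[:2]/2,-.26]
for w in((1,1),(1,0),(0,1)):
    r=least_squares(res,p0,args=(w,),loss='soft_l1'); print(w,r.x.round(4),np.abs(res(r.x,w)).round(1).tolist())
r=least_squares(res,p0,loss='soft_l1');C=r.x; np.save('C.npy',C)
ms={}
for n in("top","side"):
    vision.camera(n)
    for d in regions_of(n,"pipe"):
        print(n,d["rect"],d["p"],d["mask"].sum())
        c=d["rect"][:2]
        if (n=="top" and c[1]>220) or (n=="side" and c[0]>310): ms[n]=d["mask"].astype(float)
g=onz("top",(302,256),.024)
for m in(ms,{k:ms[k] for k in ms if k=="top"},{k:ms[k] for k in ms if k=="side"}):
    if m:
        p,f=pipefit(m,[g[0],g[1],C[2]]); rel=c2w([0,0,-C[2]],[p[0]-C[0],p[1]-C[1],0]); print(list(m),p.round(4),f,"rel",rel.round(4),p[2]-C[2])
for n,zz in(("top",None),("side",None)):
    pass
for q,hh in(("spray_bottle",0),("canister",0),("tape_roll",0),("jar",0)):
    for n in("top","side"):
        for d in pinpoint(n,q)[:1]: print(q,n,onz(n,d["xy"],0).round(3))
print(onz("top",(354,285),.04),onz("top",(407,297),.04))
E
```

```text
(1, 1) [ 0.6059 -0.0413 -0.2349] [0.4, 0.2, 0.4, 0.2, 0.6, 0.5, 0.4, 0.4, 0.8, 2.1, 0.3, 1.1, 0.4, 0.5, 2.8, 0.6, 1.3, 1.0, 1.4, 0.3, 0.8, 1.7, 0.3, 1.6, 0.3, 1.2, 1.5, 1.0, 0.9, 1.1, 0.7, 1.3]
(1, 0) [ 0.6055 -0.0411 -0.2288] [0.4, 0.7, 0.5, 0.2, 0.5, 0.6, 0.1, 0.0, 0.9, 1.6, 0.4, 0.7, 0.7, 0.9, 2.7, 0.5]
(0, 1) [ 0.6063 -0.0428 -0.2433] [0.8, 0.6, 1.8, 0.8, 1.0, 1.1, 0.1, 1.1, 0.1, 1.8, 1.1, 0.5, 0.6, 1.3, 1.1, 1.5]
side [336.3, 229.7, 49.2, 46.7] 0.86 1126
side [282.1, 172.4, 43.0, 32.1] 0.7 746
['side'] [ 0.4718 -0.0418 -0.2566] 0.035297600390067206 rel [[-0.1303 -0.0317  0.    ]] -0.021725255716835146
['side'] [ 0.4718 -0.0418 -0.2566] 0.035297600390067206 rel [[-0.1303 -0.0317  0.    ]] -0.021725255716835146
spray_bottle top [0.714 0.186 0.   ]
spray_bottle side [0.717 0.178 0.   ]
canister top [ 0.727 -0.075  0.   ]
canister side [ 0.738 -0.08   0.   ]
tape_roll top [0.53  0.193 0.   ]
tape_roll side [0.541 0.185 0.   ]
jar top [ 0.482 -0.289  0.   ]
jar side [ 0.481 -0.269  0.   ]
[ 0.40332858 -0.16581431  0.04      ] [ 0.377049   -0.29554017  0.04      ]
```

Run:
```python
from h import *
C=np.load('C.npy')
im=np.array(vision.camera("top")); m=None
for d in regions_of("top","pipe"):
    print(d["rect"],d["p"])
    if d["rect"][1]>220: m=d["mask"].astype(float)
side=None; vision.camera("side")
for d in regions_of("side","pipe"):
    if d["rect"][0]>310: side=d["mask"].astype(float)
P=np.array([[283,326],[470,376],[457,431],[270,380]])/3.+[180,130]
mm=np.zeros((420,560),np.uint8);cv2.fillConvexPoly(mm,P.round().astype(int),1)
for nm,ms in(("hand",{"top":mm.astype(float)}),("net",{"top":m}),("both",{"top":m if m is not None else mm.astype(float),"side":side})):
    if any(v is None for v in ms.values()): continue
    p,f=pipefit(ms,[.475,-.04,C[2]]); rel=c2w([0,0,-C[2]],[p[0]-C[0],p[1]-C[1],0]); print(nm,p.round(4),f,"rel",rel.round(4),p[2]-C[2])
for n,o in(("top",(180,130)),("side",(170,140))):
    a=np.array(vision.camera(n))[:,:,::-1]; a=cv2.resize(a[o[1]:o[1]+180,o[0]:o[0]+260],None,fx=3,fy=3)
    R=lambda X:((proj(n,X)-o)*3).astype(int)
    for y in(-110,110):
        cv2.polylines(a,[R(c2w(C,np.array([(-86,y,0),(-21,y,15),(0,y,3),(17,y,20),(22,y,50),(38,y,50)])/1000.))],False,(0,255,0),1)
    for q in((-86,0),(-21,15),(0,3),(22,50),(38,50)):
        cv2.polylines(a,[R(c2w(C,np.array([(q[0],-110,q[1]),(q[0],110,q[1])])/1000.))],False,(0,255,0),1)
    u=R(cyl(p)); cv2.polylines(a,[cv2.convexHull(u)],True,(0,0,255),1); cv2.imwrite(f'pics/fit_{n}.png',a)
```

```text
[302.7, 257.9, 70.6, 37.6] 0.98
[410.4, 172.2, 69.8, 37.5] 0.57
hand [ 0.4709 -0.0412 -0.2346] 0.0432956719273075 rel [[-0.1313 -0.0313  0.    ]] 0.0002255403958754676
net [ 0.4722 -0.0401 -0.2537] 0.04755054669843015 rel [[-0.1303 -0.03    0.    ]] -0.01882490321277952
both [ 0.4722 -0.041  -0.2438] 0.10044383168935236 rel [[-0.1301 -0.0308  0.    ]] -0.008986729252671799
```

View pics/fit_top.png

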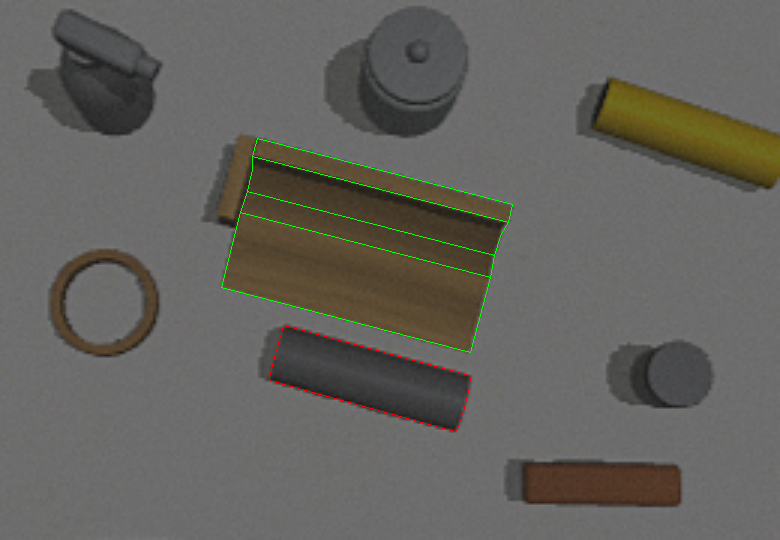

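View pics/fit_side.png

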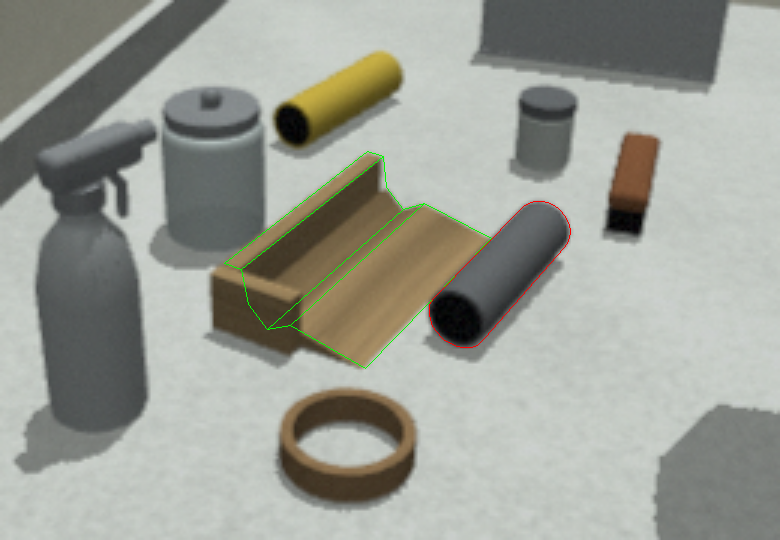

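Both overlays line up with the picture. In the cradle frame the pipe is at x −130, y −31 mm, nearly parallel to the V. Next is the approach pose.

```bash
cat >> h.py <<'E'
from scipy.spatial.transform import Rotation as Ro
def toolR():
    o=ctrl.get_obs(); w=o["eef_rot"]; return np.array(o["eef_pos"]),Ro.from_quat([w[1],w[2],w[3],w[0]])
C=np.load('C.npy')
def tgt(Pc,yawflip=False):
    """Pc: TCP target in cradle frame (mm), tool x along +-cradle y, tool y down"""
    p,R=toolR(); W=c2w(C,np.array(Pc)/1000.)[0]
    yc=np.array([-np.sin(C[2]),np.cos(C[2]),0])
    best=None
    for s in(1,-1):
        x=s*yc; y=np.array([0,0,-1.]); z=np.cross(x,y); T=Ro.from_matrix(np.c_[x,y,z]); rv=(R.inv()*T).as_rotvec()
        if best is None or np.linalg.norm(rv)<np.linalg.norm(best): best=rv
    pc=c2w([0,0,-C[2]],(p-[C[0],C[1],0]))[0]*1000
    print("now cradle mm",pc.round(1),"shift cm",(R.inv().apply(W-p)*100).round(2),"turn",best.round(3))
E
python3 - <<'E'
from h import *
p,R=toolR();print(p,R.as_matrix().round(3))
tgt([-190,-31,150]); tgt([-190,-31,32])
o=ctrl.get_obs();print(o["time_s"])
E
```

```text
[ 0.16870436 -0.54970167  0.25630055] [[ 0.293 -0.     0.956]
 [-0.956  0.     0.293]
 [-0.    -1.    -0.   ]]
now cradle mm [-306.9 -596.2  256.3] shift cm [-42.75  10.63  38.77] turn [ 0.     0.533 -0.   ]
now cradle mm [-306.9 -596.2  256.3] shift cm [-42.75  22.43  38.77] turn [ 0.     0.533 -0.   ]
2.1
```

Call:
{"name": "apply_moves", "arguments": {
  "increments": [
    {"x": -3,"z": 2.7,"ay": 0.05},
    {"x": -7,"z": 6.5,"ay": 0.1},
    {"x": -12,"z": 11,"ay": 0.16},
    {"x": -17,"z": 15.5,"ay": 0.22},
    {"x": -22,"z": 20,"y": 2,"ay": 0.3},
    {"x": -27,"z": 24.5,"y": 4,"ay": 0.38},
    {"x": -32,"z": 29,"y": 6,"ay": 0.44},
    {"x": -37,"z": 33.5,"y": 8,"ay": 0.5},
    {"x": -40.5,"z": 36.8,"y": 10,"ay": 0.533},
    {"x": -42.75,"z": 38.8,"y": 12,"ay": 0.533},
    {"x": -42.75,"z": 38.8,"y": 14,"ay": 0.533},
    {"x": -42.75,"z": 38.8,"y": 16,"ay": 0.533}
  ]
}}

```text
invalid input
```

Run:
```python
from h import *
tgt([-190,-31,32]); save("side","side1.png"); a=cv2.imread('pics/side1.png'); cv2.imwrite('pics/side1c.png',cv2.resize(a[140:320,170:430],None,fx=3,fy=3))
print(ctrl.get_obs()["time_s"])
```

```text
now cradle mm [-306.9 -596.2  256.3] shift cm [-42.75  22.43  38.77] turn [ 0.     0.533 -0.   ]
2.15
```

View pics/side1.png

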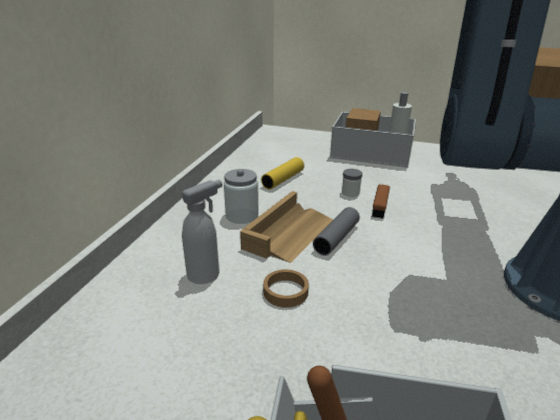

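Call:
{"name": "apply_moves", "arguments": {
  "increments": [
    {"x": -3,"y": 0,"z": 2.7,"ax": 0,"ay": 0.05,"az": 0,"grip": 0},
    {"x": -7,"y": 0,"z": 6.5,"ax": 0,"ay": 0.1,"az": 0,"grip": 0},
    {"x": -12,"y": 0,"z": 11,"ax": 0,"ay": 0.16,"az": 0,"grip": 0},
    {"x": -17,"y": 0,"z": 15.5,"ax": 0,"ay": 0.22,"az": 0,"grip": 0},
    {"x": -22,"y": 2,"z": 20,"ax": 0,"ay": 0.3,"az": 0,"grip": 0},
    {"x": -27,"y": 4,"z": 24.5,"ax": 0,"ay": 0.38,"az": 0,"grip": 0},
    {"x": -32,"y": 6,"z": 29,"ax": 0,"ay": 0.44,"az": 0,"grip": 0},
    {"x": -37,"y": 8,"z": 33.5,"ax": 0,"ay": 0.5,"az": 0,"grip": 0},
    {"x": -40.5,"y": 10,"z": 36.8,"ax": 0,"ay": 0.533,"az": 0,"grip": 0},
    {"x": -42.75,"y": 12,"z": 38.8,"ax": 0,"ay": 0.533,"az": 0,"grip": 0},
    {"x": -42.75,"y": 14,"z": 38.8,"ax": 0,"ay": 0.533,"az": 0,"grip": 0},
    {"x": -42.75,"y": 16,"z": 38.8,"ax": 0,"ay": 0.533,"az": 0,"grip": 0}
  ]
}}

```text
time_s: 3.65
eef_pos: [0.4144, -0.0259, 0.0956]
eef_rot: [-0.439, 0.439, -0.555, 0.555]
wrist_force: [0.1, -0.5, -0.2]
opening: 0.997
```

Run:
```python
from h import *
tgt([-190,-31,32]); save("side","side2.png")
o=ctrl.get_obs();print(o["time_s"],o["dq"].round(2))
```

```text
now cradle mm [-189.8  -29.6   95.6] shift cm [ 0.14  6.36 -0.02] turn [-0.     0.003 -0.   ]
3.7 [-0.02 -0.03  0.    0.    0.09 -0.  ]
```

View pics/side2.png

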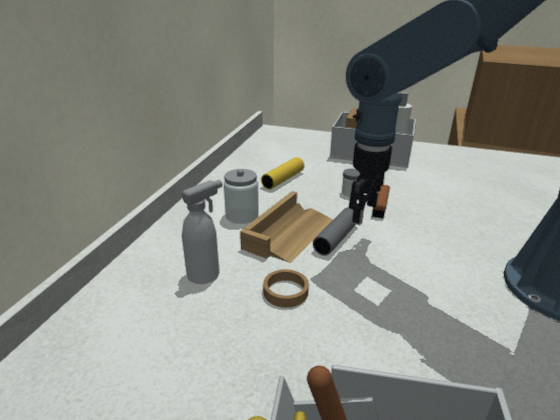

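Run:
```python
from h import *
a=cv2.imread('pics/side2.png'); o=(300,130)
a=cv2.resize(a[130:280,300:440],None,fx=4,fy=4)
for z in(0,12,25):
  for dy in (-50,50):
    u=((proj("side",c2w(C,np.array([(-201,-29.6+dy,95.6-z),(-179,-29.6+dy,95.6-z)])/1000.))-o)*4).astype(int)
    cv2.line(a,tuple(map(int,u[0])),tuple(map(int,u[1])),(0,255,z*10),1); 
cv2.imwrite('pics/side2c.png',a)
```

```text
(no output)
```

View pics/side2c.png

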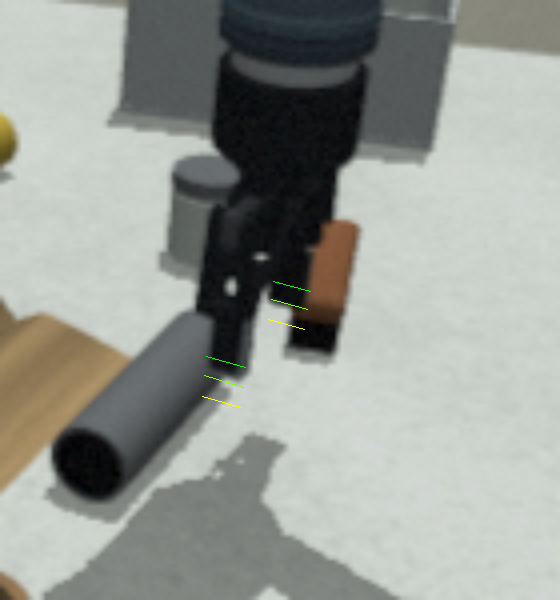

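Call:
{"name": "apply_moves", "arguments": {
  "increments": [
    {"x": 0.1,"y": 2.5,"z": 0,"ax": 0,"ay": 0,"az": 0,"grip": 0},
    {"x": 0.1,"y": 5,"z": 0,"ax": 0,"ay": 0,"az": 0,"grip": 0},
    {"x": 0.1,"y": 6.6,"z": 0.2,"ax": 0,"ay": 0,"az": 0,"grip": 0},
    {"x": 0.1,"y": 6.9,"z": 1.0,"ax": 0,"ay": 0,"az": 0,"grip": 0},
    {"x": 0.1,"y": 6.9,"z": 1.6,"ax": 0,"ay": 0,"az": 0,"grip": 0},
    {"x": 0.1,"y": 6.9,"z": 1.9,"ax": 0,"ay": 0,"az": 0,"grip": 0},
    {"x": 0.1,"y": 6.9,"z": 2.2,"ax": 0,"ay": 0,"az": 0,"grip": 0},
    {"x": 0.1,"y": 6.9,"z": 2.5,"ax": 0,"ay": 0,"az": 0,"grip": 0},
    {"x": 0.1,"y": 6.9,"z": 2.8,"ax": 0,"ay": 0,"az": 0,"grip": 0},
    {"x": 0.1,"y": 6.9,"z": 3.1,"ax": 0,"ay": 0,"az": 0,"grip": 0},
    {"x": 0.1,"y": 6.9,"z": 3.4,"ax": 0,"ay": 0,"az": 0,"grip": 0},
    {"x": 0.1,"y": 6.9,"z": 3.7,"ax": 0,"ay": 0,"az": 0,"grip": 0}
  ]
}}

```text
time_s: 5.2
eef_pos: [0.4484, -0.0354, 0.0243]
eef_rot: [0.438, -0.439, 0.556, -0.554]
wrist_force: [0.0, -0.5, -0.3]
opening: 1.0
```

```bash
cat >> h.py <<'E'
def pm(near,z=.024,cams=("top","side")):
    """net masks near predicted pipe pose -> fit"""
    ms={}
    for n in cams:
        save(n,"cur_%s.png"%n); e=proj(n,[near[0],near[1],z])[0]
        for d in regions_of(n,"pipe"):
            if np.hypot(*(np.array(d["rect"][:2])-e))<25 and n not in ms: ms[n]=d["mask"].astype(float)
    return ms
def report(pc,z):
    w=c2w(C,np.array([*pc,0])/1000.)[0]; ms=pm(w,z)
    for k in [ms]+[{n:ms[n]} for n in ms]:
        if k:
            p,f=pipefit(k,[w[0],w[1],C[2]],z); rel=c2w([0,0,-C[2]],[p[0]-C[0],p[1]-C[1],0])[0]*1000
            print(list(k),"rel mm",rel[:2].round(1),"yaw",round(p[2]-C[2],3),"cost",round(f,3))
def crops():
    A=[]
    for n,o in(("top",(200,130)),("side",(200,140))):
        a=cv2.imread(f'pics/cur_{n}.png'); A.append(cv2.resize(a[o[1]:o[1]+160,o[0]:o[0]+180],None,fx=2.2,fy=2.2))
    cv2.imwrite('pics/cur.png',np.hstack(A))
E
python3 - <<'E'
from h import *
tgt([-56,-31,40]); report([-121,-31],.024); crops()
o=ctrl.get_obs();print(o["time_s"],o["wrist_force"].round(2))
E
```

```text
now cradle mm [-154.5  -30.9   24.3] shift cm [ 0.02 -1.6   9.85] turn [ 0.004  0.001 -0.   ]
['side'] rel mm [-105.9  -32.5] yaw 0.157 cost 0.898
['side'] rel mm [-105.9  -32.5] yaw 0.157 cost 0.898
5.4 [0.11 0.13 0.33]
```

View pics/cur.png

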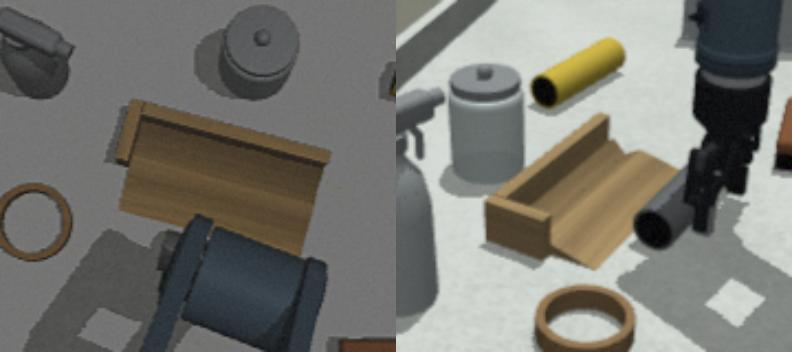

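Call:
{"name": "apply_moves", "arguments": {
  "increments": [
    {"x": 0,"y": 0,"z": 0.3,"ax": 0,"ay": 0,"az": 0,"grip": 0},
    {"x": 0,"y": 0,"z": 0.8,"ax": 0,"ay": 0,"az": 0,"grip": 0},
    {"x": 0,"y": 0,"z": 1.3,"ax": 0,"ay": 0,"az": 0,"grip": 0},
    {"x": 0,"y": 0,"z": 1.8,"ax": 0,"ay": 0,"az": 0,"grip": 0},
    {"x": 0,"y": -0.1,"z": 2.3,"ax": 0,"ay": 0,"az": 0,"grip": 0},
    {"x": 0,"y": -0.2,"z": 2.8,"ax": 0,"ay": 0,"az": 0,"grip": 0},
    {"x": 0,"y": -0.3,"z": 3.3,"ax": 0,"ay": 0,"az": 0,"grip": 0},
    {"x": 0,"y": -0.4,"z": 3.8,"ax": 0,"ay": 0,"az": 0,"grip": 0},
    {"x": 0,"y": -0.5,"z": 4.3,"ax": 0,"ay": 0,"az": 0,"grip": 0},
    {"x": 0,"y": -0.6,"z": 4.8,"ax": 0,"ay": 0,"az": 0,"grip": 0},
    {"x": 0,"y": -0.7,"z": 5.3,"ax": 0,"ay": 0,"az": 0,"grip": 0},
    {"x": 0,"y": -0.8,"z": 5.8,"ax": 0,"ay": 0,"az": 0,"grip": 0}
  ]
}}

```text
time_s: 6.9
eef_pos: [0.505, -0.0488, 0.0321]
eef_rot: [0.438, -0.439, 0.556, -0.554]
wrist_force: [-2.5, 0.6, 0.6]
opening: 0.999
```

Run:
```python
from h import *
tgt([-56,-31,40]); save("top","cur_top.png"); save("side","cur_side.png"); crops()
o=ctrl.get_obs();print(o["time_s"],o["wrist_force"].round(2))
```

```text
now cradle mm [-96.4 -30.8  32.1] shift cm [ 0.02 -0.8   4.03] turn [ 0.004  0.001 -0.   ]
7.0 [-0.12 -0.22  0.41]
```

View pics/cur.png

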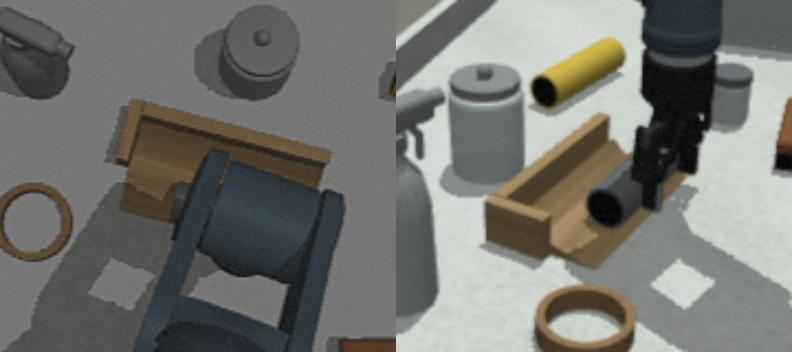

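Call:
{"name": "apply_moves", "arguments": {
  "increments": [
    {"x": 0,"y": -0.1,"z": 0.3,"ax": 0,"ay": 0,"az": 0,"grip": 0},
    {"x": 0,"y": -0.1,"z": 0.7,"ax": 0,"ay": 0,"az": 0,"grip": 0},
    {"x": 0,"y": -0.2,"z": 1.1,"ax": 0,"ay": 0,"az": 0,"grip": 0},
    {"x": 0,"y": -0.3,"z": 1.5,"ax": 0,"ay": 0,"az": 0,"grip": 0},
    {"x": 0,"y": -0.4,"z": 1.9,"ax": 0,"ay": 0,"az": 0,"grip": 0},
    {"x": 0,"y": -0.5,"z": 2.3,"ax": 0,"ay": 0,"az": 0,"grip": 0},
    {"x": 0,"y": -0.6,"z": 2.7,"ax": 0,"ay": 0,"az": 0,"grip": 0},
    {"x": 0,"y": -0.7,"z": 3.1,"ax": 0,"ay": 0,"az": 0,"grip": 0},
    {"x": 0,"y": -0.8,"z": 3.5,"ax": 0,"ay": 0,"az": 0,"grip": 0},
    {"x": 0,"y": -0.8,"z": 3.9,"ax": 0,"ay": 0,"az": 0,"grip": 0},
    {"x": 0,"y": -0.8,"z": 4.2,"ax": 0,"ay": 0,"az": 0,"grip": 0},
    {"x": 0,"y": -0.8,"z": 4.5,"ax": 0,"ay": 0,"az": 0,"grip": 0}
  ]
}}

```text
time_s: 8.5
eef_pos: [0.55, -0.0597, 0.0404]
eef_rot: [0.438, -0.439, 0.555, -0.554]
wrist_force: [0.4, 0.1, -0.9]
opening: 1.004
```

Run:
```python
from h import *
tgt([-50,-31,40]); save("top","cur_top.png"); save("side","cur_side.png"); crops()
o=ctrl.get_obs();print(o["time_s"],o["wrist_force"].round(2))
```

```text
now cradle mm [-50.  -30.9  40.4] shift cm [0.01 0.04 0.  ] turn [ 0.001  0.001 -0.   ]
8.6 [-0.34  0.26 -0.82]
```

View pics/cur.png

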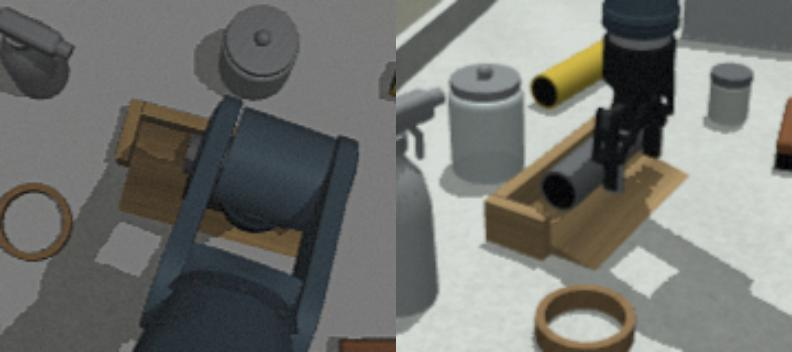

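Call:
{"name": "apply_moves", "arguments": {
  "increments": [
    {"x": 0,"y": -0.5,"z": -1.5,"ax": 0,"ay": 0,"az": 0,"grip": 0},
    {"x": 0,"y": -2,"z": -2.5,"ax": 0,"ay": 0,"az": 0,"grip": 0},
    {"x": 0,"y": -5,"z": -2.5,"ax": 0,"ay": 0,"az": 0,"grip": 0},
    {"x": 0,"y": -8.5,"z": -2.5,"ax": 0,"ay": 0,"az": 0,"grip": 0.3},
    {"x": 2.5,"y": -10.5,"z": -1,"ax": 0,"ay": 0,"az": 0,"grip": 1},
    {"x": 6,"y": -10.5,"z": 1,"ax": 0,"ay": 0,"az": 0,"grip": 1},
    {"x": 9.5,"y": -10.5,"z": 3,"ax": 0,"ay": 0,"az": 0,"grip": 1},
    {"x": 12,"y": -10.5,"z": 4.3,"ax": 0,"ay": 0,"az": 0,"grip": 1},
    {"x": 13,"y": -9.5,"z": 4.6,"ax": 0,"ay": 0,"az": 0,"grip": 1},
    {"x": 13,"y": -7,"z": 4.6,"ax": 0,"ay": 0,"az": 0,"grip": 1},
    {"x": 13,"y": -4.5,"z": 4.6,"ax": 0,"ay": 0,"az": 0,"grip": 1},
    {"x": 13,"y": -3,"z": 4.6,"ax": 0,"ay": 0,"az": 0,"grip": 1}
  ]
}}

```text
time_s: 10.1
eef_pos: [0.5631, -0.1952, 0.0683]
eef_rot: [0.438, -0.439, 0.556, -0.553]
wrist_force: [-0.8, 0.2, 0.1]
opening: 0.001
```

Run:
```python
from h import *
tgt([-4,-160,53]); report([-4,-31],.033); crops()
o=ctrl.get_obs();print(o["time_s"],o["wrist_force"].round(2),o["opening"])
```

```text
now cradle mm [  -5.8 -159.7   68.3] shift cm [0.04 1.53 0.19] turn [ 0.005  0.002 -0.001]
['top', 'side'] rel mm [ -4.5 -30.5] yaw -0.004 cost 0.115
['top'] rel mm [ -4.6 -30.5] yaw 0.003 cost 0.072
['side'] rel mm [ -4.1 -31. ] yaw -0.006 cost 0.04
10.3 [-0.27  0.37 -0.47] 0.0007211794057079382
```

View pics/cur.png

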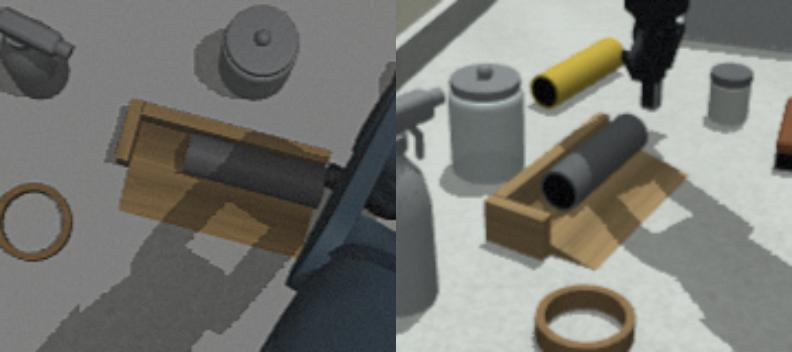

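Call:
{"name": "apply_moves", "arguments": {
  "increments": [
    {"x": 0,"y": 1,"z": 0.2,"ax": 0,"ay": 0,"az": 0,"grip": 1},
    {"x": -0.5,"y": 1.5,"z": 0.2,"ax": 0,"ay": 0,"az": 0,"grip": 1},
    {"x": -1.5,"y": 1.5,"z": 0.2,"ax": 0,"ay": 0,"az": 0,"grip": 1},
    {"x": -2.2,"y": 1.5,"z": 0.2,"ax": 0,"ay": 0,"az": 0,"grip": 1},
    {"x": -2.7,"y": 1.5,"z": 0.2,"ax": 0,"ay": 0,"az": 0,"grip": 1},
    {"x": -3.1,"y": 1.5,"z": 0.2,"ax": 0,"ay": 0,"az": 0,"grip": 1},
    {"x": -3.5,"y": 1.5,"z": 0.2,"ax": 0,"ay": 0,"az": 0,"grip": 1},
    {"x": -3.9,"y": 1.5,"z": 0.2,"ax": 0,"ay": 0,"az": 0,"grip": 1},
    {"x": -4.3,"y": 1.5,"z": 0.2,"ax": 0,"ay": 0,"az": 0,"grip": 1},
    {"x": -4.7,"y": 1.5,"z": 0.2,"ax": 0,"ay": 0,"az": 0,"grip": 1},
    {"x": -5.1,"y": 1.5,"z": 0.2,"ax": 0,"ay": 0,"az": 0,"grip": 1},
    {"x": -5.5,"y": 1.5,"z": 0.2,"ax": 0,"ay": 0,"az": 0,"grip": 1}
  ]
}}

```text
time_s: 11.8
eef_pos: [0.5795, -0.1433, 0.0556]
eef_rot: [0.438, -0.439, 0.555, -0.554]
wrist_force: [1.0, -2.2, 1.0]
opening: 0.0
```

Run:
```python
from h import *
tgt([-4,-64.5,53]); report([-4,-10],.033); crops()
o=ctrl.get_obs();print(o["time_s"],o["wrist_force"].round(2),o["opening"])
```

```text
now cradle mm [  -1.9 -105.3   55.6] shift cm [-4.08  0.26 -0.2 ] turn [ 0.001  0.002 -0.   ]
['top', 'side'] rel mm [ -4.5 -13.1] yaw 0.004 cost 0.474
['top'] rel mm [ -4.2 -11.8] yaw -0.0 cost 0.396
['side'] rel mm [ -4.5 -15.7] yaw 0.003 cost 0.067
12.0 [ 0.22 -0.33 -0.03] 0.005437376428825028
```

View pics/cur.png

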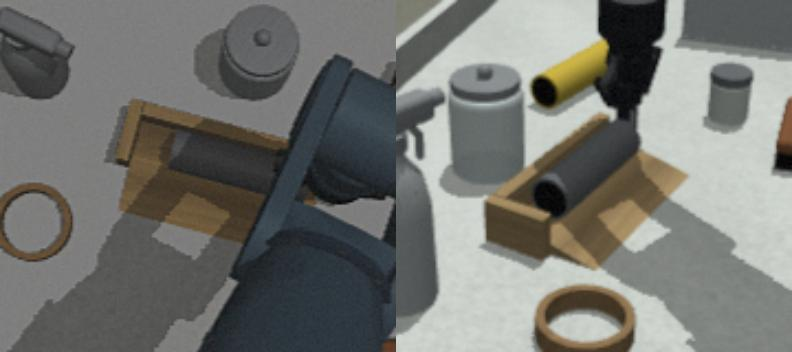

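Call:
{"name": "apply_moves", "arguments": {
  "increments": [
    {"x": -0.3,"y": 0.1,"z": -0.1,"ax": 0,"ay": 0,"az": 0,"grip": 1},
    {"x": -0.6,"y": 0.2,"z": -0.2,"ax": 0,"ay": 0,"az": 0,"grip": 1},
    {"x": -0.9,"y": 0.2,"z": -0.2,"ax": 0,"ay": 0,"az": 0,"grip": 1},
    {"x": -1.2,"y": 0.2,"z": -0.2,"ax": 0,"ay": 0,"az": 0,"grip": 1},
    {"x": -1.5,"y": 0.2,"z": -0.2,"ax": 0,"ay": 0,"az": 0,"grip": 1},
    {"x": -1.8,"y": 0.2,"z": -0.2,"ax": 0,"ay": 0,"az": 0,"grip": 1},
    {"x": -2.1,"y": 0.2,"z": -0.2,"ax": 0,"ay": 0,"az": 0,"grip": 1},
    {"x": -2.4,"y": 0.2,"z": -0.2,"ax": 0,"ay": 0,"az": 0,"grip": 1},
    {"x": -2.7,"y": 0.2,"z": -0.2,"ax": 0,"ay": 0,"az": 0,"grip": 1},
    {"x": -3.0,"y": 0.2,"z": -0.2,"ax": 0,"ay": 0,"az": 0,"grip": 1},
    {"x": -3.3,"y": 0.2,"z": -0.2,"ax": 0,"ay": 0,"az": 0,"grip": 1},
    {"x": -3.6,"y": 0.2,"z": -0.2,"ax": 0,"ay": 0,"az": 0,"grip": 1}
  ]
}}

```text
time_s: 13.5
eef_pos: [0.5857, -0.1073, 0.0534]
eef_rot: [0.438, -0.439, 0.555, -0.554]
wrist_force: [0.1, -0.9, -1.1]
opening: -0.0
```

Run:
```python
from h import *
tgt([-4,-61,53]); report([-4,22],.033); crops()
o=ctrl.get_obs();print(o["time_s"],o["wrist_force"].round(2),o["opening"])
```

```text
now cradle mm [ -4.3 -68.9  53.4] shift cm [-0.79  0.04  0.03] turn [ 0.002  0.002 -0.001]
['top', 'side'] rel mm [-4.  23.7] yaw -0.006 cost 0.61
['top'] rel mm [-4.1 24.5] yaw -0.009 cost 0.37
['side'] rel mm [-3.8  9.6] yaw 0.007 cost 0.207
13.7 [ 0.04  0.51 -0.14] 0.0016182610238826844
```

View pics/cur.png

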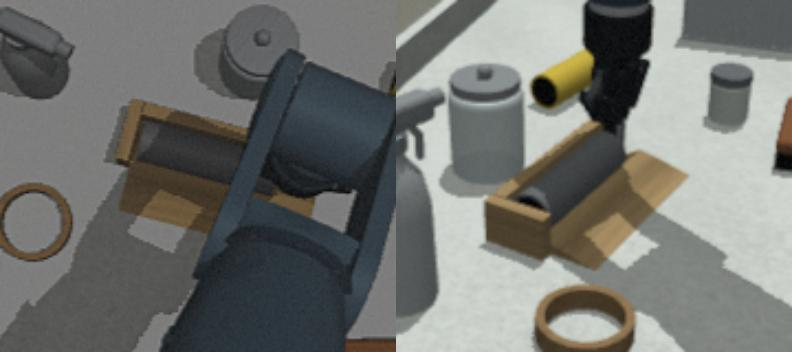

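Call:
{"name": "apply_moves", "arguments": {
  "increments": [
    {"x": -0.2,"y": 0,"z": 0,"ax": 0,"ay": 0,"az": 0,"grip": 1},
    {"x": -0.35,"y": 0,"z": 0,"ax": 0,"ay": 0,"az": 0,"grip": 1},
    {"x": -0.5,"y": 0,"z": 0,"ax": 0,"ay": 0,"az": 0,"grip": 1},
    {"x": -0.65,"y": 0,"z": 0,"ax": 0,"ay": 0,"az": 0,"grip": 1},
    {"x": -0.7,"y": 0,"z": 0,"ax": 0,"ay": 0,"az": 0,"grip": 1}
  ]
}}

```text
time_s: 14.32
eef_pos: [0.5874, -0.1004, 0.0535]
eef_rot: [0.438, -0.439, 0.555, -0.554]
wrist_force: [0.5, -1.2, -0.0]
opening: 0.001
```

Call:
{"name": "apply_moves", "arguments": {
  "increments": [
    {"x": -0.1,"y": 0,"z": 0,"ax": 0,"ay": 0,"az": 0,"grip": 1},
    {"x": -0.2,"y": 0,"z": 0,"ax": 0,"ay": 0,"az": 0,"grip": 1}
  ]
}}

```text
time_s: 14.58
eef_pos: [0.5877, -0.0993, 0.0535]
eef_rot: [0.438, -0.439, 0.555, -0.554]
wrist_force: [-3.1, -8.0, -0.5]
opening: 0.003
```

Force jumped from about 1 N to 8 N with the TCP at y ≈ −61, so the pipe is against the stop. Retreating now.

Call:
{"name": "apply_moves", "arguments": {
  "increments": [
    {"x": 0.5,"y": 0,"z": 0,"ax": 0,"ay": 0,"az": 0,"grip": 1},
    {"x": 2,"y": 0,"z": 0,"ax": 0,"ay": 0,"az": 0,"grip": 1},
    {"x": 4,"y": -1,"z": 0,"ax": 0,"ay": 0,"az": 0,"grip": 1},
    {"x": 6,"y": -4,"z": 0,"ax": 0,"ay": 0,"az": 0,"grip": 1},
    {"x": 9,"y": -8,"z": -2,"ax": 0,"ay": 0,"az": 0,"grip": 1},
    {"x": 13,"y": -12,"z": -4,"ax": 0,"ay": 0,"az": 0,"grip": 1},
    {"x": 17,"y": -16,"z": -7,"ax": 0,"ay": 0,"az": 0,"grip": 1},
    {"x": 21,"y": -18,"z": -10,"ax": 0,"ay": 0,"az": 0,"grip": 1},
    {"x": 25,"y": -18,"z": -12,"ax": 0,"ay": 0,"az": 0,"grip": 1},
    {"x": 28,"y": -18,"z": -13,"ax": 0,"ay": 0,"az": 0,"grip": 1},
    {"x": 30,"y": -18,"z": -14,"ax": 0,"ay": 0,"az": 0,"grip": 1},
    {"x": 30,"y": -18,"z": -14,"ax": 0,"ay": 0,"az": 0,"grip": 1}
  ]
}}

```text
time_s: 16.08
eef_pos: [0.3812, -0.3609, 0.2348]
eef_rot: [-0.437, 0.438, -0.555, 0.555]
wrist_force: [-0.1, 0.8, -0.7]
opening: 0.002
```

Run:
```python
from h import *
report([-4,30],.033); crops()
for n in("top","side"):
  for q in("spray_bottle","canister","tape_roll","jar","scrub_brush"):
    print(n,q,[np.round(d["xy"],1).tolist() for d in pinpoint(n,q)][:1])
a=cv2.imread('pics/cur_side.png')[180:270,230:340]; b=cv2.imread('pics/cur_top.png')[165:255,245:355]
d=[]
for n,im,o in(("top",b,(245,165)),("side",a,(230,180))):
    im=cv2.resize(im,None,fx=3.6,fy=3.6); im2=im.copy()
    p=[*c2w(C,np.array([-4,30,0])/1000.)[0][:2],C[2]]
    cv2.polylines(im2,[cv2.convexHull(((proj(n,cyl(p,.033))-o)*3.6).astype(int))],True,(0,0,255),1); d.append(np.vstack([im,im2])[:600])
cv2.imwrite('pics/fin.png',cv2.resize(np.hstack(d),None,fx=.9,fy=.9))
o=ctrl.get_obs();print(o["time_s"],o["wrist_force"].round(2),o["eef_pos"])
```

```text
['top', 'side'] rel mm [-3.9 30. ] yaw -0.002 cost 0.337
['top'] rel mm [-3.7 31.7] yaw -0.007 cost 0.036
['side'] rel mm [-3.2  6.9] yaw 0.018 cost 0.225
top spray_bottle [[221.3, 161.6]]
top canister [[314.3, 159.6]]
top tape_roll [[215.0, 231.8]]
top jar [[396.6, 255.3]]
top scrub_brush [[379.6, 291.0]]
side spray_bottle [[202.2, 271.8]]
side canister [[240.1, 210.6]]
side tape_roll [[282.8, 291.6]]
side jar [[348.1, 196.0]]
side scrub_brush [[382.0, 209.6]]
16.775 [-0.22 -0.77  0.02] [ 0.38280727 -0.35879822  0.23394889]
```

View pics/fin.png

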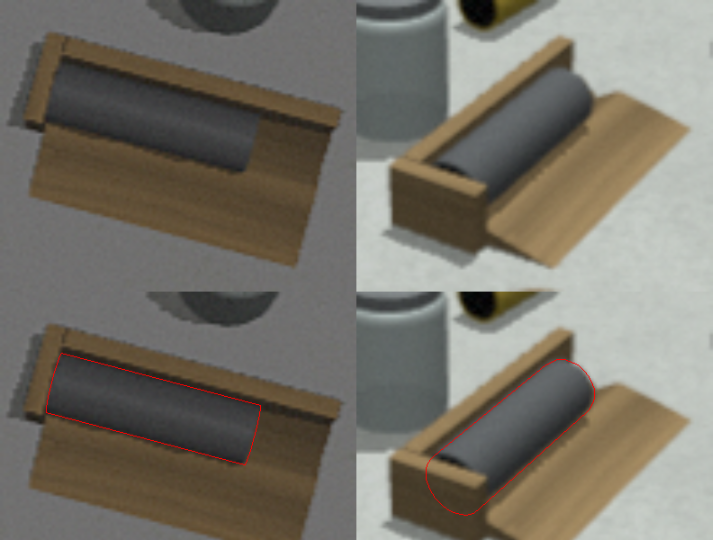

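View pics/cur_side.png

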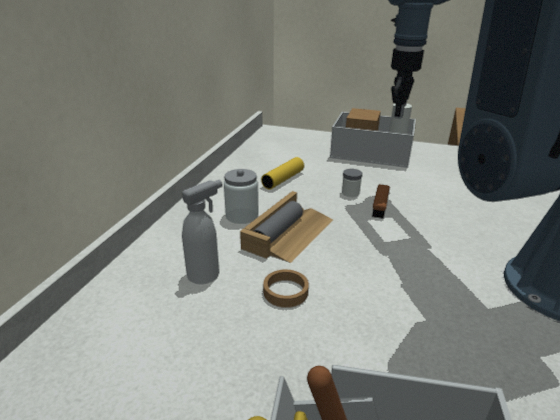

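View pics/cur_top.png

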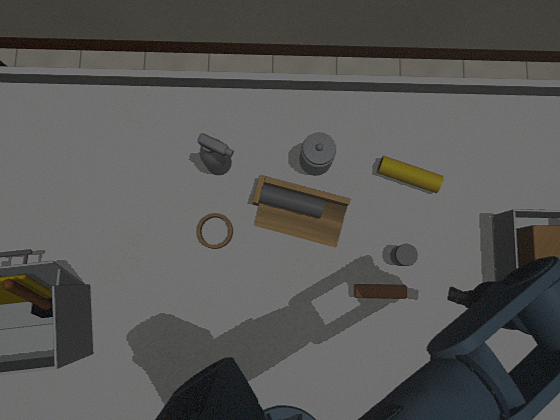

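The pictures show the pipe lying in the V with its end at the stop block. The other things are where they were, and the arm is clear of everything.

Run:
```python
from h import *
print(ticket.hand_in())
```

```text
the job is handed in; nothing more can be done
None
```

The pipe now lies in the V with its end against the stop block, and I handed the job in at about 17 s.

I pushed the pipe's side with the two open fingertips, so it rolled up the ramp and dropped into the V. Then I slid it along the V by pushing its end with the shut fingertips. The pushing force read 1–2 N while sliding and rose to about 8 N when the pipe met the stop. After that I backed off and moved clear.

**Last checks:**
- **Pipe position:** the top camera fit puts it at x −3.7, y +31.7 mm in the cradle frame, against the seat at −4, +30. It is parallel to the V within 0.01 rad.
- **Side camera:** its fit alone gave y +7 mm, which disagrees. The stop block hides the lower part of the pipe's end in that view. The drawn outline of the seated pipe matches the visible part there.
- **Other things:** all stayed within about 3 pixels of where they were detected at the start, which is the detection scatter. The scrub brush was not reliably detected then, so I compared it by eye.
- **Arm:** it ended about 0.23 m up, touching nothing, with wrist force near zero.

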